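# Depth-check a slotted spare part with the blade gauge

## Task

A delivered spare part needs its slot depth checked. Take the T-shaped gauge with the flat blade out of its wooden stand, lower its blade into the long straight slot of the slotted steel block, keeping hold of it until its crossbar rests flat on the block's top across both ends of the slot, then let go and leave it standing there. Leave the round plug gauge and the block with the round hole where they are.

Things in the scene. Friction and masses are not known exactly. Their poses are not given: they have to be found in the camera images.
- gauge_grip (a point): Centre of the upright flat grip of the loose T-shaped blade gauge (0.25-0.5 kg). x across thickness, y along width, z up. Grip 14 x 40 x 50 mm; below it a crossbar 20 x 100 x 16 mm, underside 41 mm below this point; then the blade, 6 x 40 mm, 55 mm long, end 96 mm below this point. Stands blade down, loosely, in a fixed plywood stand 60 x 120 mm, 64 mm high, crossbar on its top; lifts straight out.
- slot_mouth (a point): Centre of the slot's opening, level with the top of the slotted steel block (70 x 120 x 70 mm high, 4 kg, loose on the bench). x across the slot, y along it, z up. Slot 18 mm wide, 60 mm long, 62 mm deep, walls upright. When the gauge's crossbar rests on the block, gauge_grip is 41 mm above this point; either way round is right.
- plug_grip (a point): Bystander: centre of the round handle (24 mm diameter, 40 mm tall) of a round plug gauge, with a 54 mm round collar below it, standing in a second plywood stand of the same outside size (60 by 120 by 64 mm). To be left alone. Its top is 20 mm above this point. z up.
- bore_mouth (a point): Bystander: centre of the opening of a 36 mm round hole in the top of a second steel block with the same outside size as the slotted one (70 by 120 by 70 mm). To be left alone. z up.
Not all that is in view belongs to the job. There is more than one size of the part that bears gauge_grip; the job needs the larger. Leave any yellow look-alike of the part that bears slot_mouth alone.

How it is judged:
By the outcome, as a careful person would: the job done as asked, in the order asked, and still so for the second after the job is handed in, with the robot touching nothing.
It also fails if it takes over 40 s, if anything falls off the work surface, if the arm or the gripper's body presses on something with over 40 N, if the wrist force passes 120 N, or if a joint passes its speed limit or range.

## Robot

A 6-joint arm with a two-finger parallel gripper is mounted at the origin on the work surface. World frame = base frame: x ahead of the robot, y to its left, z up, the work surface at z = 0. Lengths are in m, angles in rad, forces in N, time in s.
With the tool pointing down it reaches from about 0.4 to 0.925 m from the base axis. Payload 3.4 kg.
Tool frame: the origin (TCP) lies between the finger pads; the fingertips stand 14 mm ahead of it and the grasp point (between the pads) lies 5 mm behind it (env.tips_ahead is the distance from the TCP to the fingertips, in m); z points along the fingers, x is the direction in which the jaws open and shut, and the axes are right-handed (so a half turn about z gives the same grasp; the last joint's range is limited). The gripper opens to 85 mm and grips with 20 to 120 N. Pads are 22 mm wide; open, the fingers measure 114 mm over their backs; the gripper's body (76 mm by 85 mm) begins 54 mm behind the grasp point. The pads swing forward as they close: fully open they stand 13 mm farther back than shut.
Start: joints at [-1.286, 0.307, 1.506, -0, 1.328, -0.073], TCP at [0.202, -0.538, 0.245] pointing down, gripper open.
Joint ranges: [-3.12, 3.12], [-1.05, 2.28], [0.14, 2.33], [-1.42, 4.57], [0.1, 2.73], [-2.68, 2.68]. Speed limits (rad/s): [2.57, 2.57, 3.14, 3.14, 3.14, 3.14].

## Interface

Orientations are given as a rotation vector (axis times angle).
In Python, from bench import env gives the robot as it stands. The module is installed in compiled form; this text tells all that it offers.
- The arm moves only by the tool arm_command, never from a script. Its argument "rows" is text: rows parted by semicolons, each of 7 numbers parted by spaces: the opening in per cent of the stroke, from 0 (shut) to 100 (fully open), then the shift along the tool's x, y, z as a fraction of full scale, then the turn, a rotation vector about the tool's x, y, z as a fraction of full scale. A call has 1 to 20 rows; each row shifts and turns the pose as measured when the row begins, along the tool's axes as they then stand; what a row does not reach is not made up. Full scale, the value 1, is 500 mm for a shift and pi rad for a turn. A row lasts 1/10 s, in which the tool goes at most 50 mm and 8.59 degrees, less where a joint would pass 70% of its speed; a pose out of reach is approached as far as the arm can. A call with a number of a shift or a turn outside -1 to 1 is refused whole. A call with a gripper value outside its range is refused whole. The fingers move at their own pace and stop on an object; "squeeze" is the grip in N (left out, the last holds). Time passes only in rows, so rows that do not move let the fingers close. It gives the time, the measured TCP pose, the force and the opening at its end, in the units of the state.
- env.sense(): the state, without advancing time (a new reading comes with each control period).
- env.snapshot(name): name is "side" or "top"; returns a dict with "frame" (400x640x3 uint8, red, green, blue), "K" (3x3 intrinsics, pixels), "origin" and "orientation" of the camera in the world. Camera axes: x right, y up, looking along -z (the intrinsics and any distortion apply to the point x, -y, -z); pixel columns grow to the right and rows downward; lengths in m; the calibration is good to about 2 mm. A picture is of the moment at which its call begins. There is no depth.
- env.hand_in(): hands the job in, once; it reports no verdict.
The state is a dict: "clock": time; "joints": joint angles; "qd": joint speeds; "joint_torque": joint torques, N m; "position": TCP position; "eef_rot": TCP orientation; "contact_force": force on the tool from outside, world axes, zero at the start; "torque": the same for the moment, N m; "opening": finger opening in m.
Only numpy, scipy, OpenCV 4.12 (cv2) and the standard library are available. Lean on these libraries where they do the work, as an engineer would, in place of code of your own. Each camera call takes 0.05 s, during which the arm holds its last target.

## Working session

There is one attempt and no reset: what is moved stays moved. The work goes in short steps, Python scripts to look and compute and a tool call to move; the robot and the scene stay as the last step left them, time stands still between calls to the robot, and variables do not carry over. Pictures are saved under pics/ and viewed, and the job is handed in when it is done.

Besides the shell and the picture viewer there is one more tool, called after "Call:" in YAML: its name, and indented under it one key for each argument. arm_command: Moves the arm, as the interface text tells. Its arguments: {"type":"object","properties":{"rows":{"type":"string"},"squeeze":{"type":"number"}},"required":["rows"]}

```bash
mkdir -p pics
cat > h.py <<'E'
import numpy as np, cv2
from bench import env
def snap(n,f):
    s=env.snapshot(n); cv2.imwrite(f'pics/{f}.png',cv2.cvtColor(s['frame'],cv2.COLOR_RGB2BGR)); 
    np.savez(f'pics/{f}.npz',**{k:v for k,v in s.items() if k!='name'}); return s
E
python3 - <<'E'
from h import *
for n in('side','top'):
    s=snap(n,n+'0'); print(n,{k:(v if k!='frame' else v.shape) for k,v in s.items()})
print(env.sense(), env.tips_ahead)
E
```

```text
side {'frame': (400, 640, 3), 'K': array([[399.93866605,   0.        , 320.19589027],
       [  0.        , 399.93866605, 198.23187211],
       [  0.        ,   0.        ,   1.        ]]), 'origin': array([0.21888141, 0.57640926, 0.82330934]), 'orientation': array([ 0.22258703, -0.93444105, -2.48138499])}
top {'frame': (400, 640, 3), 'K': array([[490.60952036,   0.        , 314.21704273],
       [  0.        , 490.60952036, 197.05693281],
       [  0.        ,   0.        ,   1.        ]]), 'origin': array([0.43780387, 0.02318161, 1.30880482]), 'orientation': array([ 0.0448591 , -0.0658905 , -1.54866752])}
{'clock': 0.1, 'joints': array([-1.28552495e+00,  3.07490080e-01,  1.50755444e+00, -9.35185277e-06,
        1.32838435e+00, -7.34878532e-02]), 'qd': array([ 0.0018544 , -0.0030831 , -0.00470347,  0.00163534,  0.00024412,
       -0.00124471]), 'joint_torque': array([ 1.06554726e-03, -4.58528781e+01, -2.52607566e+01,  1.23908632e-05,
        5.58632106e-03, -1.06778211e-05]), 'position': array([ 0.20170053, -0.53781983,  0.24447336]), 'eef_rot': array([-2.58120399e+00,  1.78879313e+00,  2.25179828e-03]), 'contact_force': array([-0.09891332, -0.08142625,  0.25389469]), 'torque': array([-0.02374295, -0.03305811, -0.02181973]), 'opening': 0.08529307515035393} 0.014
```

View pics/side0.png

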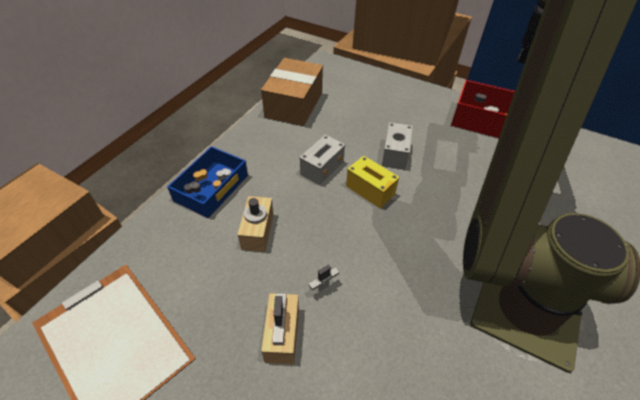

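View pics/top0.png

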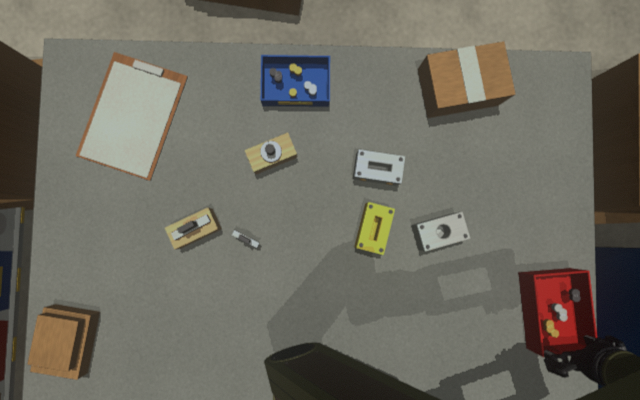

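Seen in the top view: the gauge in its wooden stand at (193,228), a small T-gauge on the bench at (246,239), and the plug gauge stand at (271,152). The steel slotted block is at (380,167), its yellow look-alike at (375,228), and the bore block at (443,231). I choose the gauge in the stand and the grey slotted block, and check both with close crops.

Run:
```python
import cv2,numpy as np
t=cv2.imread('pics/top0.png'); s=cv2.imread('pics/side0.png')
def c(im,x,y,w,h,k): return cv2.resize(im[y:y+h,x:x+w],None,fx=k,fy=k,interpolation=cv2.INTER_CUBIC)
a=np.hstack([c(t,155,195,66,50,6),c(t,345,140,66,50,6)])
b=np.hstack([c(s,250,280,66,88,4)[:300],c(s,290,125,66,75,4),c(s,295,250,66,75,4)])
b=b[:,:792]; a=a[:,:792]
cv2.imwrite('pics/crop0.png',np.vstack([a,b[:300]]))
```

```text
(no output)
```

View pics/crop0.png

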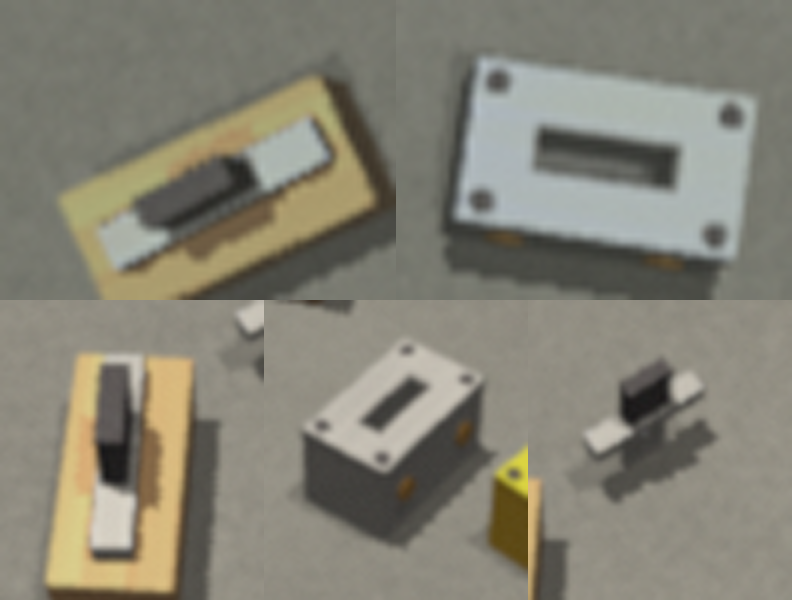

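The crops confirm it. The stand holds a full-size gauge, with dark grip and light crossbar; the loose one on the bench is visibly smaller. The grey block has the long slot. Next I fit the poses from the corners.

```bash
cat >> h.py <<'E'
from scipy.optimize import least_squares
from scipy.spatial.transform import Rotation as R
def proj(c,P):
    p=(np.asarray(P)-c['origin'])@R.from_rotvec(c['orientation']).as_matrix()
    p=p*[1,-1,-1]; q=p@c['K'].T; return q[:,:2]/q[:,2:]
def rect(p,lx,ly,z):
    c,s=np.cos(p[2]),np.sin(p[2]); a=np.array([[-lx,-ly],[lx,-ly],[lx,ly],[-lx,ly]])/2
    return np.c_[a@np.array([[c,s],[-s,c]])+p[:2],np.full(4,z)]
def unp(c,uv,z):
    d=np.array([(uv[0]-c['K'][0,2])/c['K'][0,0],-(uv[1]-c['K'][1,2])/c['K'][1,1],-1.])
    d=R.from_rotvec(c['orientation']).apply(d); return c['origin']+d*(z-c['origin'][2])/d[2]
def pts(l,o,k): return (np.array(l,float)+.5)/k-.5+o
def fit(obs,p0):
    # obs: list of (cam, pixels(n,2), lx,ly,z); nearest-corner match
    def f(p):
        r=[]
        for c,px,lx,ly,z in obs:
            q=proj(c,rect(p,lx,ly,z)); D=px[:,None]-q[None]; i=np.argmin((D**2).sum(-1),1); r.append(D[range(len(px)),i].ravel())
        return np.concatenate(r)
    s=least_squares(f,p0,loss='soft_l1'); return s.x,np.sqrt(np.mean(f(s.x)**2))
E
cat > m.py <<'E'
from h import *
T=dict(np.load('pics/top0.npz'));S=dict(np.load('pics/side0.npz'))
tb=pts([(82,57),(361,97),(339,260),(59,220)],(345,140),6); ts=pts([(142,126),(284,148),(280,190),(137,170)],(345,140),6)
sb=pts([(142,38),(220,78),(121,173),(39,128)],(290,125),4); ss=pts([(149,75),(166,87),(116,130),(98,118)],(290,125),4)
def init(px,c,z):
    P=np.array([unp(c,u,z)[:2] for u in px]); e=P[np.arange(1,len(P)+1)%len(P)]-P; L=np.linalg.norm(e,axis=1); print('edges mm',(L*1000).round(1)); i=L.argmax()
    return np.r_[P.mean(0),np.arctan2(e[i,1],e[i,0])-np.pi/2]
p0=init(tb,T,.07);init(sb,S,.07);init(ts,T,.07);init(ss,S,.07)
ob=[(T,tb,.07,.12,.07),(T,ts,.018,.06,.07)];os_=[(S,sb,.07,.12,.07),(S,ss,.018,.06,.07)]
for o in(ob,os_,ob+os_): print('block',fit(o,p0))
tc=pts([(98,228),(318,117),(333,156),(120,270)],(155,195),6); tg=pts([(135,205),(222,155),(240,172),(150,228)],(155,195),6); tst=pts([(60,198),(322,73),(380,205)],(155,195),6)
sst=pts([(78,54),(194,58),(178,292),(46,290)],(250,280),4); sc=pts([(103,54),(145,56),(132,250),(92,248)],(250,280),4); sg=pts([(100,65),(128,66),(126,137),(97,137)],(250,280),4)
p0=init(tc,T,.08);init(tg,T,.13);init(sc,S,.08);init(sg,S,.13);init(sst,S,.064)
for n,o in dict(tc=[(T,tc,.02,.1,.08)],tg=[(T,tg,.014,.04,.13)],tst=[(T,tst,.06,.12,.064)],sst=[(S,sst,.06,.12,.064)],sc=[(S,sc,.02,.1,.08)],sg=[(S,sg,.014,.04,.13)],all=[(T,tc,.02,.1,.08),(T,tg,.014,.04,.13),(S,sc,.02,.1,.08),(S,sg,.014,.04,.13)]).items(): print(n,fit(o,p0))
for n,u,z in(('small',(246,239),.05),('yellow',(375,228),.07),('bore',(443,231),.07),('plug',(271,151),.12)): print(n,unp(T,u,z))
E
python3 m.py
```

```text
edges mm [120.   70.5 119.9  70.5]
edges mm [ 69.6 119.4  70.8 120. ]
edges mm [61.1 18.1 61.3 19. ]
edges mm [17.2 56.8 17.2 57.7]
block (array([ 0.60872147, -0.15762002, -3.26312087]), np.float64(0.15807768444471076))
block (array([ 0.60868351, -0.16065112, -3.27401084]), np.float64(0.3379112984068046))
block (array([ 0.60850161, -0.15852186, -3.2665084 ]), np.float64(0.43512949554940566))
edges mm [101.3  17.5  99.2  19.8]
edges mm [39.5  9.9 41.7 11. ]
edges mm [21.5 99.8 18.8 99.9]
edges mm [13.3 35.6 13.3 36.1]
edges mm [ 60.4 120.9  62.1 122.1]
tc (array([ 0.44427636,  0.31346209, -2.63799881]), np.float64(0.3237659821378845))
tg (array([ 0.44482637,  0.31382416, -2.56522096]), np.float64(0.6326993418853577))
tst (array([ 0.44109175,  0.31577929, -2.67727402]), np.float64(0.18988338973074148))
sst (array([ 0.44057843,  0.31525597, -2.66326296]), np.float64(0.43136292798405124))
sc (array([ 0.44413885,  0.31371687, -2.62662469]), np.float64(0.30171851727020876))
sg (array([ 0.44398668,  0.31295347, -2.59276986]), np.float64(0.7591502214530791))
all (array([ 0.44411415,  0.31353592, -2.62536069]), np.float64(0.6155278416873688))
small [0.41605258 0.17902638 0.05      ]
yellow [ 0.45078755 -0.14762127  0.07      ]
bore [ 0.4468355  -0.31994274  0.07      ]
plug [0.63262033 0.11599474 0.12      ]
```

```bash
cat >> h.py <<'E'
def go(pos,yaw):
    s=env.sense(); M=R.from_rotvec(s['eef_rot']).as_matrix()
    c,n=np.cos(yaw),np.sin(yaw); G=np.array([[c,n,0],[n,-c,0],[0,0,-1.]])
    d=M.T@(np.array(pos)-s['position'])/.5; r=R.from_matrix(M.T@G).as_rotvec()/np.pi
    print('clock',s['clock'],'pos',s['position'].round(4),'yaw',np.arctan2(M[1,0],M[0,0]).round(4),'tilt',M[2].round(4),'F',s['contact_force'].round(2),'open',round(s['opening'],4)); print('shift',d.round(4),'turn',r.round(4))
E
python3 -c "
from h import *
go([.444,.3135,.2],.513)"
```

```text
clock 0.1 pos [ 0.2017 -0.5378  0.2445] yaw -1.212 tilt [-1.8e-03 -1.0e-04 -1.0e+00] F [-0.1  -0.08  0.25] open 0.0853
shift [-1.4239 -1.0516  0.0917] turn [-5.000e-04  4.000e-04 -5.491e-01]
```

Call:
arm_command:
  rows: "100 0 -0.1 0 0 0 -0.028;100 0 -0.1 0 0 0 -0.028;100 0 -0.1 0 0 0 -0.028;100 0 -0.1 0 0 0 -0.028;100 0 -0.1 0 0 0 -0.028;100 0 -0.1 0 0 0 -0.028;100 0 -0.1 0 0 0 -0.028;100 0 -0.1 0 0 0 -0.028;100 0 -0.1 0 0 0 -0.028;100 0 -0.1 0 0 0 -0.028;100 0 -0.1 0 0 0 -0.028;100 0 -0.1 0 0 0 -0.028;100 0 -0.1 0 0 0 -0.028;100 0 -0.1 0 0 0 -0.028;100 0 -0.1 0 0 0 -0.028;100 0 0 0 0 0 0"
  squeeze: 50

```text
clock: 1.7
position: [0.5843, 0.0439, 0.2355]
eef_rot: [-3.125, -0.243, 0.013]
contact_force: [0.1, -1.6, -0.2]
opening: 0.0852
```

```bash
python3 -c "
from h import *
go([.444,.3135,.2],.513)"
```

```text
clock 1.7 pos [0.5843 0.0439 0.2355] yaw 0.155 tilt [-0.0079 -0.0079 -0.9999] F [ 0.08 -1.64 -0.2 ] open 0.0852
shift [-0.1933 -0.5755  0.077 ] turn [-0.0029  0.002  -0.114 ]
```

Call:
arm_command:
  rows: "100 -0.03 -0.09 0 -0.001 0 0;100 -0.03 -0.09 0 -0.001 0 0;100 -0.03 -0.09 0 -0.001 0.001 0;100 -0.03 -0.09 0 0 0.001 0;100 -0.03 -0.09 0 0 0 0;100 -0.03 -0.09 0 0 0 0;100 0 0 0 0 0 -0.038;100 0 0 0 0 0 -0.038;100 0 0 0 0 0 -0.038;100 0 0 0 0 0 0"

```text
clock: 2.7
position: [0.4498, 0.3011, 0.2312]
eef_rot: [3.029, 0.812, -0.011]
contact_force: [-0.1, -0.4, 0.5]
opening: 0.0854
```

```bash
python3 -c "
from h import *
go([.444,.3135,.2],.513)"
```

```text
clock 2.7 pos [0.4498 0.3011 0.2312] yaw 0.5235 tilt [-0.0083  0.0035 -1.    ] F [-0.05 -0.39  0.47] open 0.0854
shift [ 0.0028 -0.0276  0.0623] turn [0.0011 0.0026 0.0034]
```

Call:
arm_command:
  rows: "100 0.003 -0.028 0.03 0.001 0.003 0.003;100 0 0 0.03 0 0 0;100 0 0 0 0 0 0"

```text
clock: 3.0
position: [0.445, 0.3127, 0.2004]
eef_rot: [3.043, 0.78, 0.003]
contact_force: [0.5, 1.0, 0.4]
opening: 0.0852
```

```bash
python3 -c "
from h import *
go([.444,.3135,.103],.513)
for n in('side','top'): snap(n,n+'1')
t=cv2.imread('pics/top1.png')[170:270,150:270]; s=cv2.imread('pics/side1.png')[220:370,220:340]
cv2.imwrite('pics/c1.png',np.hstack([cv2.copyMakeBorder(cv2.resize(t,None,fx=3,fy=3),0,150,0,0,0),cv2.resize(s,None,fx=3,fy=3)]))"
```

```text
clock 3.0 pos [0.445  0.3127 0.2004] yaw 0.502 tilt [ 0.0019  0.0011 -1.    ] F [0.54 0.97 0.37] open 0.0852
shift [-0.0013 -0.0025  0.1948] turn [ 0.0003 -0.0006 -0.0035]
```

View pics/c1.png

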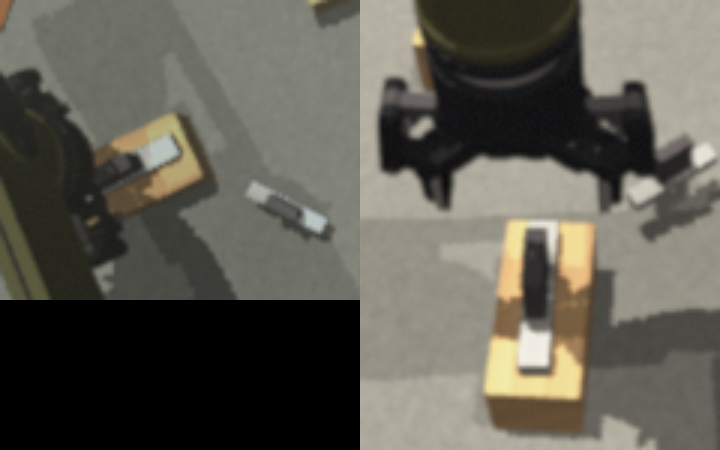

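The side crop shows the fingers, at about (440,190) and (610,190) in the crop, straddling the grip at (537,270), square to it.

Call:
arm_command:
  rows: "100 -0.001 -0.002 0.06 0 0 -0.003;100 0 0 0.06 0 0 0;100 0 0 0.05 0 0 0;100 0 0 0 0 0 0"

```text
clock: 3.5
position: [0.4508, 0.3152, 0.12]
eef_rot: [-3.039, -0.785, -0.025]
contact_force: [-0.6, -0.1, 0.1]
opening: 0.0856
```

```bash
python3 -c "
from h import *
go([.444,.3135,.103],.513)"
```

```text
clock 3.5 pos [0.4508 0.3152 0.12  ] yaw 0.5055 tilt [ 1.600e-02  8.000e-04 -9.999e-01] F [-0.64 -0.06  0.14] open 0.0856
shift [-0.0142 -0.0036  0.0337] turn [ 0.0003 -0.0051 -0.0024]
```

Call:
arm_command:
  rows: "100 -0.014 -0.004 0.015 0 -0.005 -0.002;100 0 0 0.015 0 0 0;100 0 0 0 0 0 0"

```text
clock: 3.8
position: [0.4459, 0.3143, 0.1071]
eef_rot: [-3.04, -0.792, -0.007]
contact_force: [0.1, 0.5, -0.6]
opening: 0.0855
```

```bash
python3 -c "
from h import *
go([.444,.3135,.103],.513)"
```

```text
clock 3.8 pos [0.4459 0.3143 0.1071] yaw 0.51 tilt [ 4.2e-03  8.0e-04 -1.0e+00] F [ 0.08  0.47 -0.55] open 0.0855
shift [-0.0042 -0.0004  0.0083] turn [ 0.0003 -0.0013 -0.001 ]
```

Call:
arm_command:
  rows: "100 -0.004 0 0.006 0 -0.0013 -0.001;50 0 0 0 0 0 0;0 0 0 0 0 0 0;0 0 0 0 0 0 0;0 0 0 0 0 0 0;0 0 0 0 0 0 0;0 0 0 0 0 0 0;0 0 0 0 0 0 0"
  squeeze: 50

```text
clock: 4.6
position: [0.4455, 0.3143, 0.1067]
eef_rot: [-3.038, -0.797, -0.008]
contact_force: [0.5, 1.0, -0.2]
opening: 0.0133
```

```bash
python3 -c "
from h import *
go([.444,.3135,.28],.513)"
```

```text
clock 4.6 pos [0.4455 0.3143 0.1067] yaw 0.5134 tilt [ 5.e-03  7.e-04 -1.e+00] F [ 0.5   1.   -0.22] open 0.0133
shift [-1.700e-03  2.000e-04 -3.466e-01] turn [ 0.0002 -0.0016  0.0001]
```

Call:
arm_command:
  rows: "0 0 0 -0.02 0 0 0;0 0 0 -0.03 0 0 0;0 0 0 -0.04 0 0 0;0 0 0 -0.04 0 0 0"

```text
clock: 5.0
position: [0.4413, 0.3118, 0.17]
eef_rot: [3.036, 0.797, -0.012]
contact_force: [-0.3, 0.3, -3.5]
opening: 0.0133
```

```bash
python3 -c "
from h import *
go([.4445,.3142,.28],.513)"
```

```text
clock 5.0 pos [0.4413 0.3118 0.17  ] yaw 0.5133 tilt [-0.0081  0.001  -1.    ] F [-0.31  0.3  -3.54] open 0.0133
shift [ 0.0061 -0.0008 -0.2201] turn [0.0003 0.0026 0.0001]
```

Call:
arm_command:
  rows: "0 0.006 0 -0.04 0 0.002 0;0 0 0 -0.07 0 0 0;0 0 0 -0.07 0 0 0;0 0 0 -0.06 0 0 0;0 0 0 0 0 0 0"

```text
clock: 5.5
position: [0.4427, 0.3127, 0.297]
eef_rot: [3.037, 0.797, -0.004]
contact_force: [0.9, 1.4, -3.6]
opening: 0.0134
```

```bash
python3 -c "
from h import *
go([.6085,-.158,.28],-.125)
for n in('side','top'): snap(n,n+'2')
t=cv2.imread('pics/top2.png')[150:250,150:270]; s=cv2.imread('pics/side2.png')[180:330,220:340]
cv2.imwrite('pics/c2.png',np.hstack([cv2.copyMakeBorder(cv2.resize(t,None,fx=3,fy=3),0,150,0,0,0),cv2.resize(s,None,fx=3,fy=3)]))"
```

```text
clock 5.5 pos [0.4427 0.3127 0.297 ] yaw 0.5133 tilt [-0.0029  0.0011 -1.    ] F [ 0.94  1.43 -3.62] open 0.0134
shift [-0.1733  0.9829  0.0356] turn [0.0006 0.0008 0.2032]
```

View pics/c2.png

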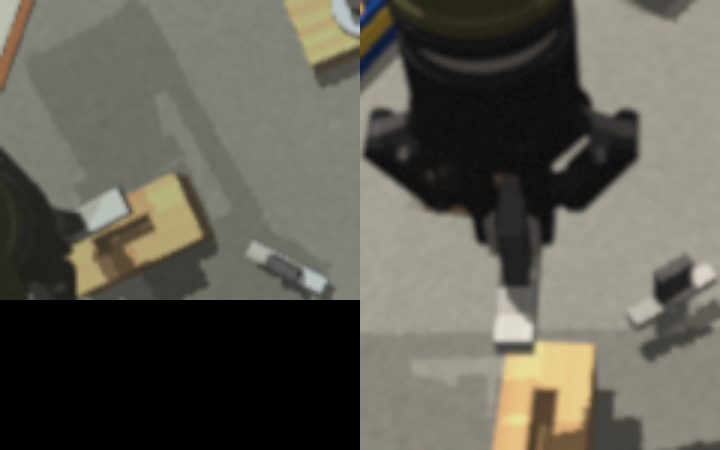

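The gauge is held clear of the stand (crossbar end at about (515,330) in the crop) and the empty slot in the wood is visible. Now over to the slot.

Call:
arm_command:
  rows: "0 -0.008 0.05 0 0 0 0;0 -0.014 0.08 0 0 0 0;0 -0.016 0.09 0 0 0 0;0 -0.016 0.09 0 0 0 0;0 -0.016 0.09 0 0 0 0;0 -0.016 0.09 0 0 0 0;0 -0.016 0.09 0 0 0 0;0 -0.016 0.09 0 0 0 0;0 -0.016 0.09 0 0 0 0;0 -0.014 0.08 0 0 0 0;0 -0.009 0.05 0 0 0 0;0 0 0 0 0 0 0.03;0 0 0 0 0 0 0.04;0 0 0 0 0 0 0.04;0 0 0 0 0 0 0.04;0 0 0 0 0 0 0.03;0 0 0 0 0 0 0.02;0 0 0 0 0 0 0"

```text
clock: 7.4
position: [0.5696, -0.1313, 0.2389]
eef_rot: [3.127, -0.219, -0.155]
contact_force: [0.0, -0.5, -3.8]
opening: 0.0132
```

```bash
python3 -c "
from h import *
go([.6085,-.158,.22],-.125)"
```

```text
clock 7.4 pos [ 0.5696 -0.1313  0.2389] yaw -0.1403 tilt [-0.098   0.0098 -0.9951] F [ 0.05 -0.46 -3.81] open 0.0132
shift [0.0879 0.0417 0.0297] turn [ 0.0029  0.0313 -0.0047]
```

Call:
arm_command:
  rows: "0 0.02 0.02 0 0.001 0.012 -0.002;0 0.03 0.02 0 0.001 0.012 -0.002;0 0.03 0 0 0.001 0.006 0;0 0 0 0 0 0 0;0 0 0 0 0 0 0"

```text
clock: 7.9
position: [0.6026, -0.1543, 0.2275]
eef_rot: [-3.129, 0.188, 0.029]
contact_force: [-0.9, 0.6, -3.5]
opening: 0.0137
```

```bash
python3 -c "
from h import *
go([.6085,-.158,.22],-.125)"
```

```text
clock 7.9 pos [ 0.6026 -0.1543  0.2275] yaw -0.12 tilt [-0.0188 -0.0052 -0.9998] F [-0.91  0.65 -3.5 ] open 0.0137
shift [0.0129 0.006  0.0147] turn [-0.0016  0.006   0.0016]
```

Call:
arm_command:
  rows: "0 0.013 0.006 0 -0.0016 0.006 0.0016;0 0 0 0 0 0 0;0 0 0 0 0 0 0"

```text
clock: 8.2
position: [0.6083, -0.157, 0.2265]
eef_rot: [-3.135, 0.194, 0.002]
contact_force: [0.2, -0.0, -3.4]
opening: 0.0135
```

```bash
python3 -c "
from h import *
go([.6085,-.158,.22],-.125)
for n in('side','top'): snap(n,n+'3')
t=cv2.imread('pics/top3.png')[120:220,330:450]; s=cv2.imread('pics/side3.png')[50:200,270:390]
cv2.imwrite('pics/c3.png',np.hstack([cv2.copyMakeBorder(cv2.resize(t,None,fx=3,fy=3),0,300,0,0,0),cv2.resize(s,None,fx=3.5,fy=4,interpolation=cv2.INTER_CUBIC)]))"
```

```text
clock 8.2 pos [ 0.6083 -0.157   0.2265] yaw -0.1239 tilt [-1.6e-03 -4.0e-04 -1.0e+00] F [ 0.16 -0.02 -3.39] open 0.0135
shift [0.0006 0.002  0.013 ] turn [-0.0001  0.0005  0.0004]
```

View pics/c3.png

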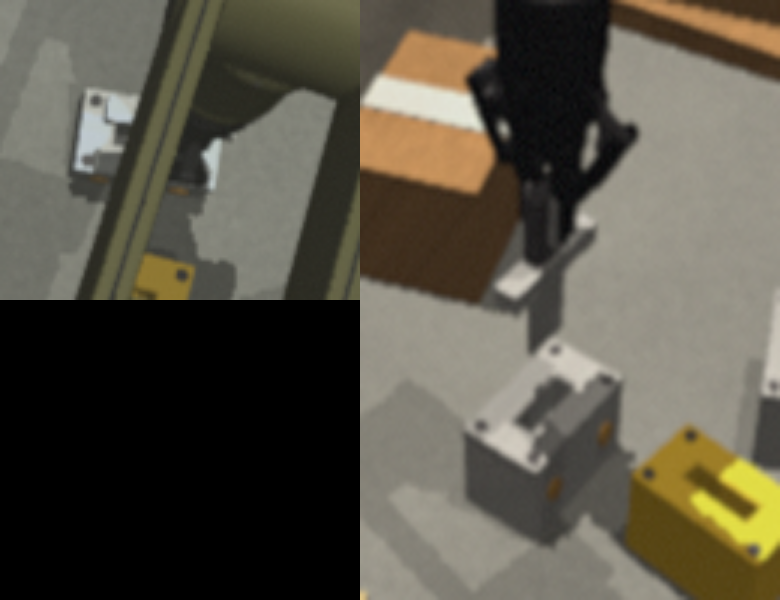

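```bash
python3 -c "
from h import *
S=dict(np.load('pics/side3.npz')); im=cv2.cvtColor(S['frame'],4)[50:150,290:370]; im=cv2.resize(im,None,fx=6,fy=6,interpolation=cv2.INTER_CUBIC)
s=env.sense(); p=[*s['position'][:2],-.124]; z=s['position'][2]-.0017
def d(r,col): cv2.polylines(im,[np.int32(((proj(S,r)-[290,50]+.5)*6))],True,col,1,cv2.LINE_AA)
d(rect(p,.02,.1,z-.025),(0,0,255));d(rect(p,.02,.1,z-.041),(0,0,255));d(rect(p,.006,.04,z-.096),(0,255,0));d(rect([.6085,-.1583,-.125],.018,.06,.07),(255,0,255));d(rect([.6085,-.1583,-.125],.07,.12,.07),(255,0,255))
cv2.imwrite('pics/c4.png',im)"
```

```text
(no output)
```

View pics/c4.png

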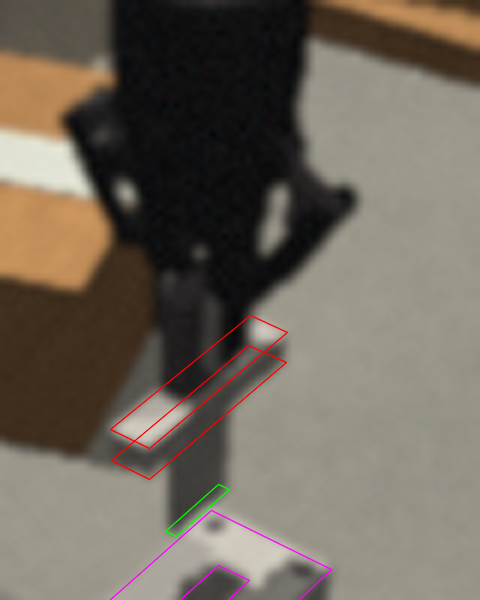

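The side overlay puts the crossbar and blade within about 1 px of the prediction, and the slot outline agrees too. Descending to just above the mouth.

Call:
arm_command:
  rows: "0 0.001 0.002 0.03 0 0 0;0 0 0 0.04 0 0 0;0 0 0 0.03 0 0 0;0 0 0 0 0 0 0"

```text
clock: 8.7
position: [0.6097, -0.1581, 0.1776]
eef_rot: [3.135, -0.194, 0.005]
contact_force: [-0.4, -0.2, -4.4]
opening: 0.0133
```

```bash
python3 -c "
from h import *
go([.6085,-.1582,.1127],-.125)"
```

```text
clock 8.7 pos [ 0.6097 -0.1581  0.1776] yaw -0.1233 tilt [ 3.e-03  6.e-04 -1.e+00] F [-0.38 -0.23 -4.36] open 0.0133
shift [-0.0027  0.0004  0.1299] turn [ 0.0002 -0.001   0.0005]
```

Call:
arm_command:
  rows: "0 -0.003 0 0.02 0 -0.001 0;0 -0.001 0 0.02 0 -0.0005 0;0 -0.001 0 0.02 0 -0.0005 0;0 0 0 0 0 0 0"

```text
clock: 9.1
position: [0.6081, -0.158, 0.1474]
eef_rot: [3.135, -0.193, -0.001]
contact_force: [-0.5, -0.8, -4.2]
opening: 0.0134
```

```bash
python3 -c "
from h import *
go([.6085,-.1582,.1127],-.125)"
```

```text
clock 9.1 pos [ 0.6081 -0.158   0.1474] yaw -0.1231 tilt [-8.0e-04  1.2e-03 -1.0e+00] F [-0.55 -0.76 -4.19] open 0.0134
shift [0.0009 0.0002 0.0695] turn [0.0004 0.0002 0.0006]
```

The blade is about 20 mm into the slot with no contact force. Continuing.

Call:
arm_command:
  rows: "0 0.001 0 0.02 0 0 0;0 -0.001 0 0.02 0 -0.0005 0;0 -0.001 0 0.016 0 -0.0005 0;0 0 0 0 0 0 0;0 0 0 0 0 0 0"

```text
clock: 9.6
position: [0.6081, -0.1582, 0.117]
eef_rot: [3.135, -0.193, -0.006]
contact_force: [0.8, 0.6, -3.3]
opening: 0.0131
```

```bash
python3 -c "
from h import *
go([.6085,-.1582,.1127],-.125)"
```

```text
clock 9.6 pos [ 0.6081 -0.1582  0.117 ] yaw -0.1232 tilt [-0.0035  0.0013 -1.    ] F [ 0.81  0.63 -3.33] open 0.0131
shift [ 0.0009 -0.0001  0.0087] turn [0.0004 0.0011 0.0006]
```

Call:
arm_command:
  rows: "0 0 0 0.005 0 0.001 0;0 0 0 0.004 0 0 0;0 0 0 0.003 0 0 0;0 0 0 0 0 0 0"

```text
clock: 10.0
position: [0.6088, -0.1585, 0.1133]
eef_rot: [3.134, -0.193, 0.004]
contact_force: [-0.3, -0.1, -3.2]
opening: 0.0131
```

```bash
python3 -c "
from h import *
go([.6085,-.1582,.1127],-.125)"
```

```text
clock 10.0 pos [ 0.6088 -0.1585  0.1133] yaw -0.1231 tilt [ 0.0027  0.0019 -1.    ] F [-0.31 -0.13 -3.24] open 0.0131
shift [-0.0008 -0.0005  0.0012] turn [ 0.0006 -0.0009  0.0006]
```

Call:
arm_command:
  rows: "0 0 0 0.004 0.0005 -0.001 0;0 0 0 0.003 0 0 0;0 0 0 0 0 0 0"

```text
clock: 10.3
position: [0.6095, -0.1586, 0.1132]
eef_rot: [3.135, -0.193, 0.004]
contact_force: [0.6, 0.2, -3.0]
opening: 0.0134
```

```bash
python3 -c "
from h import *
go([.6085,-.1582,.1127],-.125)"
```

```text
clock 10.3 pos [ 0.6095 -0.1586  0.1132] yaw -0.123 tilt [ 2.3e-03  8.0e-04 -1.0e+00] F [ 0.58  0.23 -3.02] open 0.0134
shift [-0.002  -0.0006  0.001 ] turn [ 0.0003 -0.0007  0.0006]
```

Call:
arm_command:
  rows: "0 -0.001 0 0.008 0 -0.0007 0;0 0 0 0.006 0 0 0"

```text
clock: 10.5
position: [0.6098, -0.1588, 0.1127]
eef_rot: [3.134, -0.193, 0.006]
contact_force: [-7.1, 2.4, 15.1]
opening: 0.0132
```

```bash
python3 -c "
from h import *
go([.6085,-.1582,.1127],-.125)
snap('side','side5');S=dict(np.load('pics/side5.npz')); im=cv2.cvtColor(S['frame'],4)[100:200,280:370]; im=cv2.resize(im,None,fx=6,fy=6,interpolation=cv2.INTER_CUBIC)
cv2.imwrite('pics/c5.png',im)"
```

```text
clock 10.5 pos [ 0.6098 -0.1588  0.1127] yaw -0.1229 tilt [ 0.0039  0.0015 -1.    ] F [-7.07  2.39 15.06] open 0.0132
shift [-0.0027 -0.0009 -0.0001] turn [ 0.0005 -0.0013  0.0007]
```

View pics/c5.png

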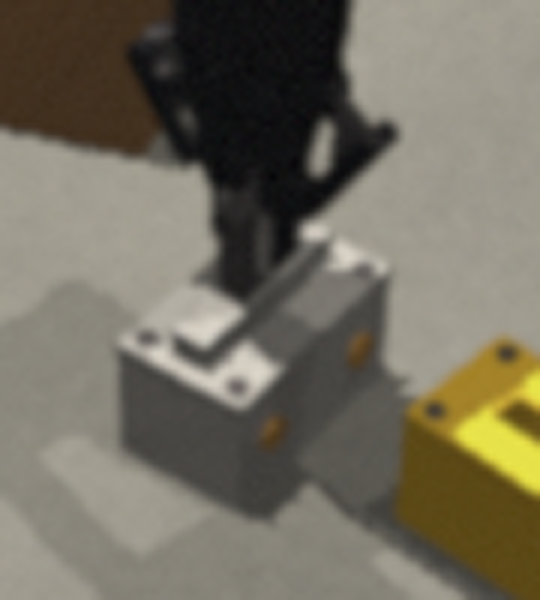

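It rests at the predicted height: TCP at 0.1127 m, upward force 15 N, and the crossbar flat on the block top in view. Relaxing the push, then letting go.

Call:
arm_command:
  rows: "0 0 0 0 0 0 0;0 0 0 0 0 0 0;50 0 0 0 0 0 0;100 0 0 0 0 0 0;100 0 0 0 0 0 0;100 0 0 0 0 0 0;100 0 0 0 0 0 0;100 0 0 0 0 0 0"

```text
clock: 11.35
position: [0.6118, -0.1595, 0.1129]
eef_rot: [3.133, -0.193, 0.012]
contact_force: [-0.7, 0.1, -0.4]
opening: 0.0852
```

```bash
python3 -c "
from h import *
go([.6085,-.1582,.25],-.125)"
```

```text
clock 11.35 pos [ 0.6118 -0.1595  0.1129] yaw -0.123 tilt [ 0.0079  0.0022 -1.    ] F [-0.65  0.11 -0.37] open 0.0852
shift [-0.0048 -0.0011 -0.2743] turn [ 0.0007 -0.0025  0.0006]
```

Released cleanly. Rising straight up, then moving back so the cameras have a clear view.

Call:
arm_command:
  rows: "100 0 0 -0.03 0 -0.001 0;100 0 0 -0.05 0 0 0;100 0 0 -0.07 0 0 0;100 0 0 -0.08 0 0 0;100 0 0 -0.08 0 0 0;100 0 0 0 0 0 0;100 0 0.08 0 0 0 0.02;100 0 0.09 0 0 0 0.02;100 0 0.09 0 0 0 0.02;100 0 0.09 0 0 0 0.02;100 0 0.06 0 0 0 0.02;100 0 0 0 0 0 0"

```text
clock: 12.55
position: [0.5604, -0.3619, 0.2709]
eef_rot: [3.063, -0.692, 0.004]
contact_force: [0.7, 0.6, -0.3]
opening: 0.0852
```

```bash
python3 -c "
from h import *
go([.6085,-.1582,.25],-.125)
S=snap('side','side6');T=snap('top','top6')
def d(C,im,o,r,col): cv2.polylines(im,[np.int32(((proj(C,r)-o+.5)*5))],True,col,1,cv2.LINE_AA)
out=[]
for C,o in((S,(285,105)),(T,(340,130))):
  im=cv2.cvtColor(C['frame'],4)[o[1]:o[1]+75,o[0]:o[0]+75]; im=cv2.resize(im,None,fx=5,fy=5,interpolation=cv2.INTER_CUBIC)
  d(C,im,o,rect([.609,-.1585,-.124],.02,.1,.086),(0,0,255)); d(C,im,o,rect([.609,-.1585,-.124],.014,.04,.136),(0,255,0)); out.append(im)
cv2.imwrite('pics/c6.png',np.hstack(out)); cv2.imwrite('pics/c7.png',cv2.cvtColor(T['frame'],4))"
```

```text
clock 12.55 pos [ 0.5604 -0.3619  0.2709] yaw -0.4444 tilt [ 2.9e-03  6.0e-04 -1.0e+00] F [ 0.69  0.63 -0.26] open 0.0852
shift [-0.0883 -0.4092  0.0413] turn [ 0.0003 -0.0009 -0.1017]
```

View pics/c6.png

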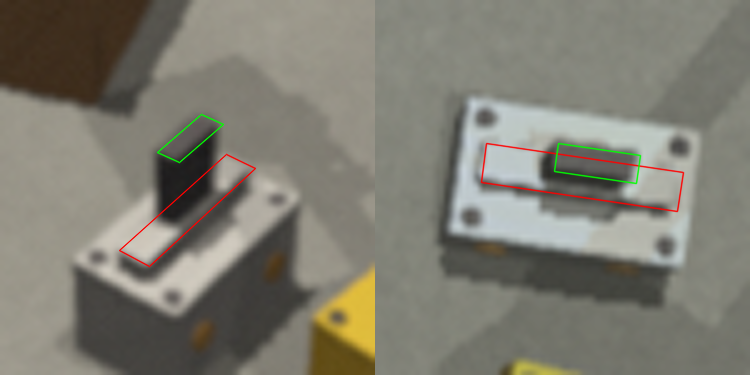

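View pics/c7.png

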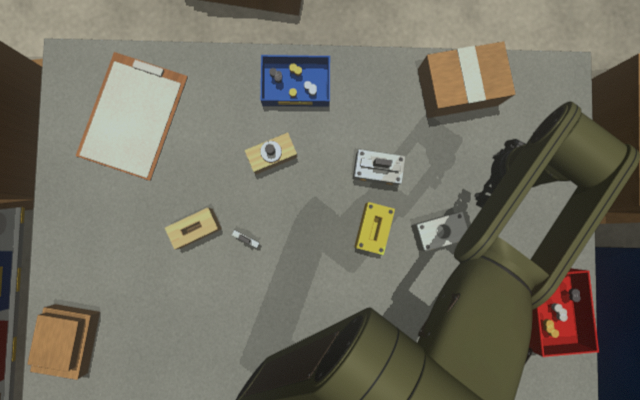

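Both views show the gauge standing with its crossbar across the slot at (380,165) in the top view, and it matches the resting-height model to about 1 px. The stand is empty, and the plug gauge, yellow block and small gauge haven't moved. Of the bore block, the arm hides one side here, but the visible part is in place.

```bash
python3 -c "
from h import *
print(env.hand_in(), env.sense()['clock'])"
```

```text
the job is handed in; nothing more can be done
the job is handed in; nothing more can be done
```

The larger T-gauge now stands in the long slot of the grey steel block, with its crossbar flat on the top across both ends. I lifted it straight out of its stand and held it until the crossbar rested, where the upward force reached about 15 N. I then let go, backed the arm off and handed in with about 12.6 s on the clock.

- **Seating:** the tool height at rest was 0.1127 m, the value predicted for a seated crossbar. The outline for that height matches both final pictures to about 1–2 px.
- **Other objects:** the plug gauge, the small gauge and the yellow block look unmoved. The arm partly hid the bore block in the last top view, but the part that showed was in place.
- **Off-plan:** the tool tilted about 5.6° during the carry. I straightened it above the block before lowering the blade.

No checks failed.

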